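# Ring the shop from the cellar phone

## Task

Ring the shop upstairs hands-free on the desk phone: with a fingertip press the wide loudspeaker key, then dial 1, 8 and 6 in that order, pressing each key lightly, one at a time, and letting it come up before the next. Leave the handset lying in its cradle, press no other key, do not shove or lift the phone, and do not disturb the bottle, glass, cork and corkscrew around it.

Things in the scene. Friction and masses are not known exactly. Their poses are not given: they have to be found in the camera images.
- phone: Big-key desk telephone: dark grey plastic wedge 210 mm deep (x) by 230 mm wide (y), 1 kg, loose on four rubber feet. Origin: centre of its underside, on the table. Upper face flat, its middle 46 mm above the origin, rising to the back at 0.17 rad. x points from the user's low edge (28 mm high) to the back (64 mm), y to the user's left, z up. Handset at left, keys at right.
- handset: The dark grey handset, loose in its cradle, lying along the phone's left side: 192 mm long, 46 mm wide, 0.17 kg, its top 37 mm above the phone's face. Origin: middle of its underside, on the phone's face; level axes parallel to the phone's. Its nearer edge is 67 mm from the centres of the left column of keys. It stays where it is.
- key_loudspeaker_top (a point): Centre of the top of the loudspeaker key: the one wide key (60 mm wide, 20 mm deep, five fine dark slots across it) at the left of the front row, nearest the user. Axes: z out of the face, x up the slope. Like every key it goes straight into the face: 1 N to start, 3 N at 2 mm, 6 N fully down at 5 mm; it counts as pressed from 2.2 mm, and springs back when let go.
- key_1_top (a point): Centre of the top of dial key 1: back row, left. Same axes. All keys are blank and grey, laid out as on any telephone: 1 2 3 in the back row, then 4 5 6, 7 8 9, and star 0 hash; in front of these a row with the wide loudspeaker key at left and the redial key at right. Behind key 2 is a flat display.
- key_8_top (a point): Centre of the top of dial key 8: third row from the back, middle. Same axes. Dial keys are 26 mm wide (y) and 20 mm deep, 34 mm apart centre to centre across and 29 mm along the slope; their tops stand 8 mm above the face.
- key_6_top (a point): Centre of the top of dial key 6: second row from the back, right. Same axes. From the middle of the face the key columns are centred 11, 45 and 79 mm to the right (-y), the dial rows +48, +19, -10 and -39 mm along the slope, the front row -72 mm.
- key_loudspeaker (a joint): Travel of the loudspeaker key: 0 up, 0.005 m fully down.
- key_1 (a joint): Travel of dial key 1: top left. 0 up, 0.005 m fully down.
- key_2 (a joint): Travel of dial key 2: top middle. 0 up, 0.005 m fully down.
- key_3 (a joint): Travel of dial key 3: top right. 0 up, 0.005 m fully down.
- key_4 (a joint): Travel of dial key 4: second row, left. 0 up, 0.005 m fully down.
- key_5 (a joint): Travel of dial key 5: second row, middle (a tiny raised pip on it). 0 up, 0.005 m fully down.
- key_6 (a joint): Travel of dial key 6: second row, right. 0 up, 0.005 m fully down.
- key_7 (a joint): Travel of dial key 7: third row, left. 0 up, 0.005 m fully down.
- key_8 (a joint): Travel of dial key 8: third row, middle. 0 up, 0.005 m fully down.
- key_9 (a joint): Travel of dial key 9: third row, right. 0 up, 0.005 m fully down.
- key_star (a joint): Travel of dial key star: bottom row, left. 0 up, 0.005 m fully down.
- key_0 (a joint): Travel of dial key 0: bottom row, middle. 0 up, 0.005 m fully down.
- key_hash (a joint): Travel of dial key hash: bottom row, right. 0 up, 0.005 m fully down.
- key_redial (a joint): Travel of the redial key, 26 mm wide, front row, right of the loudspeaker key. 0 up, 0.005 m fully down.
- bottle: Bystander: full wine bottle standing upright some way to the phone's right, 75 mm across, 301 mm tall. Origin: centre of its foot.
- glass: Bystander: stemmed tasting glass standing to one side of the phone, 65 mm across, 150 mm tall. Origin: centre of its foot.
- cork: Bystander: wine cork standing on end beside the phone, 24 mm across, 45 mm tall. Origin: centre of its underside.
- corkscrew: Bystander: folded waiter's corkscrew lying in front of the phone, 118 mm long, 20 mm tall. Origin: centre of its underside, its length along its own x.

How it is judged:
By the outcome, as a careful person would: the job done as asked, in the order asked, and still so for the second after the job is handed in, with the robot touching nothing.
It also fails if it takes over 48 s, if anything falls off the work surface, if the arm or the gripper's body presses on something with over 40 N, if the wrist force passes 120 N, or if a joint passes its speed limit or range.

## Robot

A 6-joint arm with a two-finger parallel gripper is mounted at the origin on the work surface. World frame = base frame: x ahead of the robot, y to its left, z up, the work surface at z = 0. Lengths are in m, angles in rad, forces in N, time in s.
With the tool pointing down it reaches from about 0.225 to 0.875 m from the base axis. Payload 3.4 kg.
Tool frame: the origin (TCP) lies at the very end of the fingers, on their centre line; the grasp point (between the pads) lies manip.grip_point_offset behind it (manip.grip_point_offset is the distance from the TCP to the grasp point, in m); z points along the fingers, y is the line along which they close (so a half turn about z gives the same grasp; the last joint's range is limited). The gripper opens to 85 mm and grips with 20 to 120 N. Pads are 22 mm wide; open, the fingers measure 114 mm over their backs; the gripper's body (76 mm by 85 mm) begins 54 mm behind the grasp point. The pads swing forward as they close: fully open they stand 13 mm farther back than shut.
Start: joints at [-1.386, 0.276, 1.505, -0, 1.361, -0.121], TCP at [0.173, -0.548, 0.231] pointing down, gripper open.
Joint ranges: [-2.89, 2.89], [-0.75, 2.08], [0.22, 2.7], [-1.18, 4.32], [0.11, 2.71], [-2.7, 2.7]. Speed limits (rad/s): [2.57, 2.57, 3.14, 3.14, 3.14, 3.14].

## Interface

Orientations are given as a unit quaternion [w, x, y, z].
In Python, from rig import manip gives the robot as it stands.
- The arm moves only by the shell command python3 -m pendant 'ROWS' [FORCE]. ROWS is JSON, a list of rows, each an object of numbers: "jaw": the opening, from -1 (shut) to 1 (fully open); "tx", "ty", "tz": the shift along the world's x, y, z in cm; "ax", "ay", "az": the turn, a rotation vector about the world's x, y, z in degrees. In form: [{"jaw": .., "tx": .., "ty": .., "tz": .., "ax": .., "ay": .., "az": ..}, ...]. A call has 1 to 10 rows; each row is the pose to reach, as a shift and turn from the pose commanded when the call began; what a row does not reach only later rows make up. A row lasts 1/8 s, in which the tool goes at most 62.5 mm and 10.7 degrees, less where a joint would pass 70% of its speed; a pose out of reach is approached as far as the arm can. A call with a gripper value outside its range is refused whole. The fingers move at their own pace and stop on an object; FORCE is the grip in N (left out, the last holds). Time passes only in rows, so rows that repeat a pose let the fingers close. It gives the time, the measured TCP pose, the force, the opening and the grip force at its end, in the units of the state.
- manip.get_state(): the state, without advancing time (a new reading comes with each control period).
- manip.get_image(name): name is "side" or "top"; returns a dict with "pixels" (420x560x3 uint8, blue, green, red), "depth" (420x560 float32, m along the optical axis (not along the pixel's ray), 0 where there is no reading), "fx", "fy", "cx", "cy" (pixels), "D" ([k1, k2, p1, p2, k3] as OpenCV has them; the pictures are not rectified), "pose" (4x4, takes a point from camera to world coordinates). Camera axes: x right, y down, z forward; pixel columns grow to the right and rows downward; lengths in m; the calibration is good to about 2 mm. A picture is of the moment at which its call begins.
- manip.sign_off(): hands the job in; it is judged then, once.
The state is a dict: "clock": time; "qpos": joint angles; "qd": joint speeds; "effort": joint torques, N m; "position": TCP position; "ee_rot": TCP orientation; "contact_force": force on the tool from outside, world axes, zero at the start; "moment": the same for the moment, N m; "width": finger opening in m; "gripper_force": force on a finger pad.
Only numpy, scipy, OpenCV 4.12 (cv2) and the standard library are available. Lean on these libraries where they do the work, as an engineer would, in place of code of your own. Each camera call takes 0.05 s, during which the arm holds its last target. There are 200 camera calls.

## Working session

There is one attempt and no reset: what is moved stays moved. The work goes in short steps, Python scripts to look and compute and a shell command to move; the robot and the scene stay as the last step left them, time stands still between calls to the robot, and variables do not carry over. Pictures are saved under pics/ and viewed, at most 10 in all, crops included, and the job is handed in when it is done.

```bash
mkdir -p pics; ls
python3 - <<'E'
from rig import manip
import cv2,numpy as np
s=manip.get_state();print(s['clock'],s['position'],s['ee_rot'],s['width'],s['contact_force'],manip.grip_point_offset)
for n in('top','side'):
    d=manip.get_image(n);cv2.imwrite(f'pics/{n}0.png',d['pixels']);np.savez(f'{n}0.npz',**d)
    print(n,d['fx'],d['D'],d['pose'])
E
```

```text
pics
0.0 [ 0.17299963 -0.54778272  0.2304332 ] [-9.24070359e-04  9.88332823e-01  1.52306851e-01 -2.61924918e-05] 0.08541826359456155 [0.53543745 0.63513252 0.12890691] 0.0187
top 394.09149857011425 [-0.04294529  0.          0.          0.          0.        ] [[ 5.76170357e-03 -9.94525959e-01  1.04330821e-01  4.54112830e-01]
 [-9.99983378e-01 -5.70793642e-03  8.13919197e-04 -1.42366716e-02]
 [-2.13950075e-04 -1.04333777e-01 -9.94542315e-01  1.03877474e+00]
 [ 0.00000000e+00  0.00000000e+00  0.00000000e+00  1.00000000e+00]]
side 404.6400891649307 [-0.05310816  0.          0.          0.          0.        ] [[-0.90360946 -0.33310165  0.26931994  0.28267954]
 [-0.42832483  0.69488144 -0.57764836  0.54910228]
 [ 0.00527019 -0.63732494 -0.77057715  0.77237384]
 [ 0.          0.          0.          1.        ]]
```

View pics/top0.png

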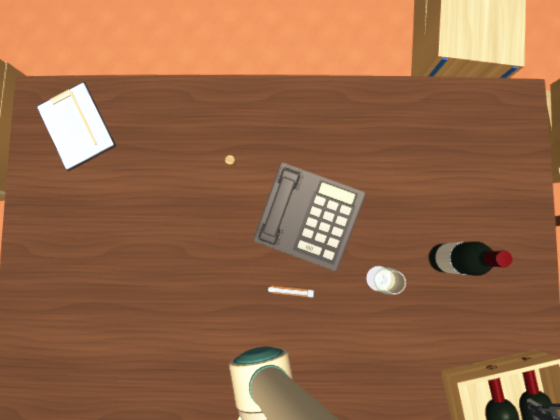

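View pics/side0.png

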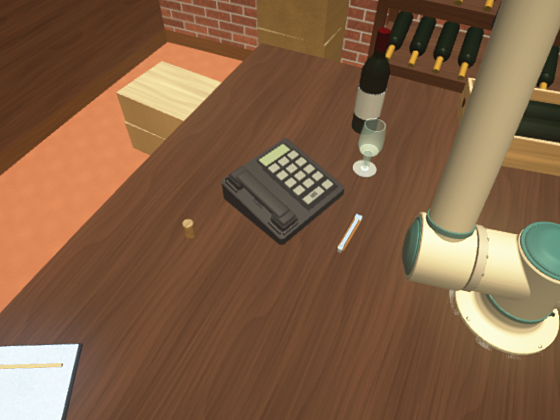

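The top picture shows the phone around (310,215), yawed about -17°, with the loudspeaker key at (309,247). The glass is at (385,280), the corkscrew at (291,292), the cork at (230,160) and the bottle at (450,257). Next I'll fit the phone pose to the key centroids in both views.

```bash
cat > geo.py <<'E'
import numpy as np,cv2
from scipy.optimize import least_squares
from scipy.spatial.transform import Rotation as R
a=.17
def kp(s,y,h=.008): return [s*np.cos(a)-h*np.sin(a),y,.046+s*np.sin(a)+h*np.cos(a)]
cols=[-.011,-.045,-.079]; rows=[.048,.019,-.010,-.039]
keys={n:kp(rows[i//3],cols[i%3]) for i,n in enumerate('1 2 3 4 5 6 7 8 9 * 0 #'.split())}
keys['L']=kp(-.072,-.028); keys['R']=kp(-.072,-.079)
K=np.array(list(keys.values()))
def toW(p,P=K): return P@R.from_euler('z',p[2]).as_matrix().T+[p[0],p[1],0]
def proj(d,P):
    T=np.linalg.inv(d['pose']);M=np.array([[d['fx'],0,d['cx']],[0,d['fy'],d['cy']],[0,0,1.]])
    return cv2.projectPoints(P,cv2.Rodrigues(T[:3,:3])[0],T[:3,3],M,np.array(d['D']))[0][:,0]
def blobs(d,box,thr=140):
    x0,y0,x1,y1=box;g=d['pixels'][y0:y1,x0:x1].min(2)
    n,_,st,c=cv2.connectedComponentsWithStats((g>thr).astype(np.uint8),connectivity=4)
    k=[i for i in range(1,n) if st[i,4]>15];return c[k]+[x0,y0],st[k,4]
E
python3 - <<'E'
from geo import *
D={n:dict(np.load(n+'0.npz')) for n in('top','side')}
B={'top':(290,178,368,265),'side':(250,140,340,208)}
b={n:blobs(D[n],B[n],120) for n in D}
for n in b: print(n,len(b[n][1]),b[n][1])
def res(p,ns,raw=False):
    out=[]
    for n in ns:
        q=proj(D[n],toW(p)); c=b[n][0]
        dd=q[:,None]-c[None];j=np.linalg.norm(dd,axis=2).argmin(1)
        out.append(dd[np.arange(len(q)),j])
    return np.clip(np.concatenate(out),-4,4).ravel()
for ns in(['top'],['side'],['top','side']):
    best=min((least_squares(lambda p:res(p,ns),[x,y,w],loss='soft_l1') for x in np.arange(.48,.56,.01) for y in np.arange(-.09,-.01,.01) for w in(-.3,)),key=lambda r:r.cost)
    print(ns,best.x,np.round(res(best.x,ns).reshape(-1,2),1).tolist())
np.save('pose.npy',best.x)
for n in D:
    im=D[n]['pixels'].copy();q=proj(D[n],toW(best.x));x0,y0,x1,y1=B[n]
    im=cv2.resize(im[y0-30:y1+30,x0-50:x1+10],None,fx=4,fy=4,interpolation=2)
    for u in q: cv2.circle(im,tuple(((u-[x0-50,y0-30]+.5)*4).astype(int)),3,(0,0,255),-1)
    D[n]=im
h=min(i.shape[0] for i in D.values());cv2.imwrite('pics/fit.png',cv2.resize(np.hstack([i[:h] for i in D.values()]),(800,350)))
d=dict(np.load('top0.npz'));u=proj(d,toW(best.x)).round().astype(int)
T=np.linalg.inv(d['pose']);print(np.round([d['depth'][v,w] for w,v in u]-(toW(best.x)@T[:3,:3].T+T[:3,3])[:,2],4))
E
```

```text
top 16 [1290   17  101  101  100   99   98   98   96   95   96   94   96   94
  206   92]
side 15 [244  52  58  57  61  58  59  64  60  61  66  61  62  69 137]
['top'] [ 0.55025439 -0.07645378 -0.34733458] [[0.1, -0.0], [0.1, -0.1], [0.0, -0.0], [-0.1, 0.0], [-0.1, -0.1], [-0.0, -0.0], [-0.1, -0.0], [0.0, -0.0], [-0.0, 0.1], [0.0, 0.0], [0.1, 0.0], [-0.0, -0.0], [0.1, 0.0], [-0.0, 0.0]]
['side'] [ 0.54788107 -0.07578574 -0.34955112] [[-0.0, -0.0], [-0.1, -0.1], [0.0, -0.1], [-0.1, -0.2], [0.0, 0.1], [-0.1, 0.1], [-0.0, 0.0], [0.0, 0.1], [-0.0, -0.0], [-0.1, 0.1], [0.1, -0.1], [-0.0, -0.0], [0.2, -0.1], [-0.0, 0.2]]
['top', 'side'] [ 0.54911128 -0.07633331 -0.3482595 ] [[0.0, 0.5], [0.0, 0.4], [0.0, 0.5], [-0.1, 0.5], [-0.1, 0.4], [-0.1, 0.5], [-0.1, 0.4], [-0.0, 0.5], [-0.1, 0.6], [-0.0, 0.5], [-0.0, 0.5], [-0.1, 0.5], [-0.0, 0.5], [-0.1, 0.5], [-0.4, -0.3], [-0.4, -0.3], [-0.4, -0.4], [-0.4, -0.5], [-0.3, -0.2], [-0.5, -0.2], [-0.4, -0.3], [-0.4, -0.2], [-0.4, -0.3], [-0.5, -0.2], [-0.3, -0.4], [-0.4, -0.3], [-0.1, -0.4], [-0.4, -0.2]]
[ 0.0055  0.0015  0.0022  0.0051  0.0009  0.0028 -0.0017  0.002   0.0002
  0.0009  0.0018  0.0005  0.0005 -0.0012]
```

View pics/fit.png

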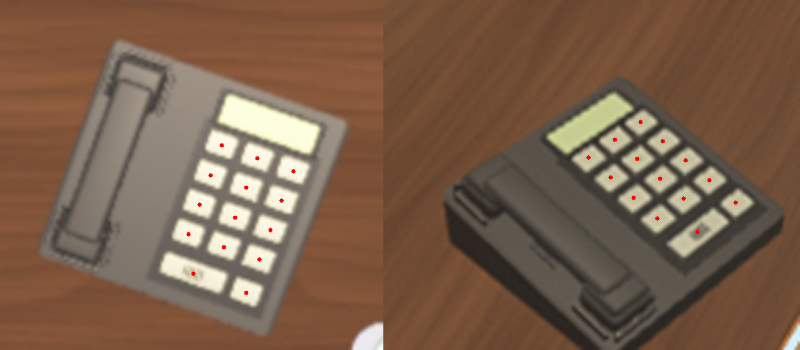

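The fit is consistent: about 0.5 px residuals in both views, and the two single-camera fits agree within 2.5 mm. Now I'll locate the bystanders and work out the target poses.

```bash
cat > plan.py <<'E'
from geo import *
from rig import manip
p=np.load('pose.npy')
W=dict(zip(keys,toW(p)));Rt=R.from_euler('z',p[2])*R.from_euler('y',-a)*R.from_euler('x',np.pi)
n=-Rt.as_matrix()[:,2]
def go(name,h):
    s=manip.get_state();q=s['ee_rot'];Rc=R.from_quat(np.roll(q,-1))
    print(name,h,'t cm',np.round((W[name]+n*h-s['position'])*100,2),'turn',np.round((Rt*Rc.inv()).as_rotvec(degrees=True),2),
     'h now mm',np.round((s['position']-W[name])@n*1000,2),'F',np.round(s['contact_force'],2),s['clock'])
E
python3 - <<'E'
from plan import *
print({k:np.round(W[k],4) for k in 'L186'},'n',n)
d=dict(np.load('top0.npz'))
M=np.array([[d['fx'],0,d['cx']],[0,d['fy'],d['cy']],[0,0,1.]])
for nm,px,z in(('glass foot/bowl',(376,276),0),('bottle foot',(442,257),.02),('cork',(230,160),.045),('corkscrew',(291,292),.02)):
    r=np.append(cv2.undistortPoints(np.array([[px]],float),M,d['D'])[0,0],1)@d['pose'][:3,:3].T;o=d['pose'][:3,3]
    print(nm,np.round(o+r*(z-o[2])/r[2],3))
go('L',.08)
E
```

```text
{'L': array([ 0.4716, -0.078 ,  0.0417]), '1': array([ 0.5886, -0.1024,  0.062 ]), '8': array([ 0.5232, -0.1148,  0.0522]), '6': array([ 0.5385, -0.1565,  0.0571])} n [-0.15902601  0.05773556  0.98558477]
glass foot/bowl [ 0.399 -0.256  0.   ]
bottle foot [ 0.449 -0.424  0.02 ]
cork [0.695 0.126 0.045]
corkscrew [ 0.359 -0.033  0.02 ]
L 0.08 t cm [ 28.58  47.45 -11.  ] turn [ -0.3   -9.9  -37.39] h now mm 206.45 F [ 0.56 -0.74  0.12] 0.1
```

```bash
python3 -m pendant '[{"jaw":-1,"tx":1,"ty":5,"tz":1,"az":0},{"jaw":-1,"tx":2,"ty":10,"tz":1},{"jaw":-1,"tx":4,"ty":15,"tz":1,"ay":-1,"az":-4},{"jaw":-1,"tx":7,"ty":20,"tz":1,"ay":-2,"az":-8},{"jaw":-1,"tx":10,"ty":25,"tz":1,"ay":-4,"az":-14},{"jaw":-1,"tx":14,"ty":29,"tz":1,"ay":-6,"az":-20},{"jaw":-1,"tx":18,"ty":33,"tz":1,"ax":-0.3,"ay":-8,"az":-26},{"jaw":-1,"tx":22,"ty":38,"tz":0,"ax":-0.3,"ay":-9,"az":-32},{"jaw":-1,"tx":26,"ty":43,"tz":-2,"ax":-0.3,"ay":-9.9,"az":-37.4},{"jaw":-1,"tx":28.6,"ty":47.4,"tz":-5,"ax":-0.3,"ay":-9.9,"az":-37.4}]' 20; python3 -c "
from plan import *
go('L',.03)"
```

```text
L 0.03 t cm [ 29.38  47.16 -15.93] turn [ -0.3   -9.9  -37.39] h now mm 206.45 F [ 0.56 -0.74  0.12] 0.1invalid input at $[0]: expected keys jaw, tx, ty, tz, ax, ay, az
```

All keys are required in each row.

```bash
python3 -m pendant '[{"jaw":-1,"tx":1,"ty":5,"tz":1,"ax":0,"ay":0,"az":0},{"jaw":-1,"tx":2,"ty":10,"tz":1,"ax":0,"ay":0,"az":0},{"jaw":-1,"tx":4,"ty":15,"tz":1,"ax":0,"ay":-1,"az":-4},{"jaw":-1,"tx":7,"ty":20,"tz":1,"ax":0,"ay":-2,"az":-8},{"jaw":-1,"tx":10,"ty":25,"tz":1,"ax":0,"ay":-4,"az":-14},{"jaw":-1,"tx":14,"ty":29,"tz":1,"ax":0,"ay":-6,"az":-20},{"jaw":-1,"tx":18,"ty":33,"tz":1,"ax":-0.3,"ay":-8,"az":-26},{"jaw":-1,"tx":22,"ty":38,"tz":0,"ax":-0.3,"ay":-9,"az":-32},{"jaw":-1,"tx":26,"ty":43,"tz":-2,"ax":-0.3,"ay":-9.9,"az":-37.4},{"jaw":-1,"tx":28.6,"ty":47.4,"tz":-5,"ax":-0.3,"ay":-9.9,"az":-37.4}]' 20; python3 -c "
from plan import *
go('L',.03)"
```

```text
clock: 1.35
position: [0.4588, -0.0762, 0.184]
ee_rot: [0.016, 0.981, -0.173, 0.085]
contact_force: [1.2, -1.1, 0.6]
width: 0.0003
gripper_force: 0.0
L 0.03 t cm [ 8.000e-01 -1.000e-02 -1.128e+01] turn [0.15 0.17 0.01] h now mm 142.41 F [ 1.16 -1.14  0.59] 1.35
```

```bash
python3 -m pendant '[{"jaw":-1,"tx":0.2,"ty":0,"tz":-4,"ax":0,"ay":0,"az":0},{"jaw":-1,"tx":0.6,"ty":0,"tz":-8,"ax":0,"ay":0,"az":0},{"jaw":-1,"tx":0.9,"ty":0,"tz":-12,"ax":0,"ay":0,"az":0},{"jaw":-1,"tx":0.9,"ty":0,"tz":-12.3,"ax":0,"ay":0,"az":0},{"jaw":-1,"tx":0.9,"ty":0,"tz":-12.3,"ax":0,"ay":0,"az":0},{"jaw":-1,"tx":0.9,"ty":0,"tz":-12.3,"ax":0,"ay":0,"az":0}]'; python3 -c "
from plan import *
go('L',.0)
o=[]
for k in('top','side'):
    d=manip.get_image(k);u=proj(d,W['L'][None])[0].astype(int);o.append(cv2.resize(d['pixels'][u[1]-65:u[1]+35,u[0]-50:u[0]+50],(400,400),interpolation=2))
cv2.imwrite('pics/hover.png',np.hstack(o))"
```

```text
clock: 2.1
position: [0.4672, -0.0784, 0.0623]
ee_rot: [0.016, 0.981, -0.173, 0.085]
contact_force: [-0.2, -0.1, -0.1]
width: -0.0001
gripper_force: 0.0
L 0.0 t cm [ 0.44  0.04 -2.06] turn [0.14 0.15 0.04] h now mm 20.93 F [-0.22 -0.13 -0.11] 2.1
```

View pics/hover.png

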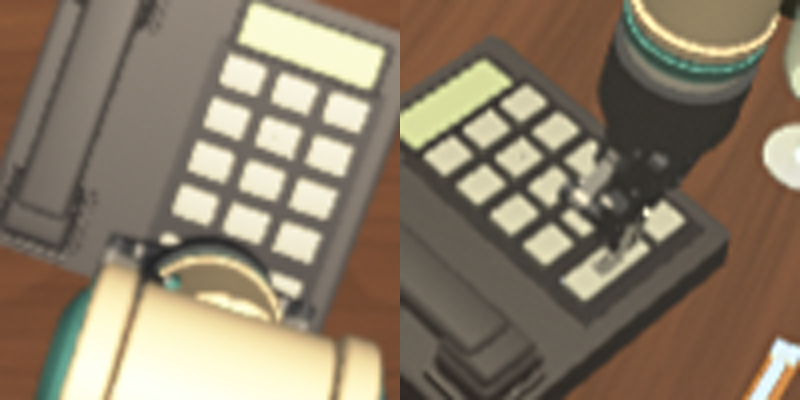

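The side view shows the shut fingertip just above the loudspeaker key, at about (610,260) in the crop, and well clear of redial and star. I'll descend in small steps and read the force.

```bash
python3 -m pendant '[{"jaw":-1,"tx":0.2,"ty":0.02,"tz":-0.8,"ax":0,"ay":0,"az":0},{"jaw":-1,"tx":0.36,"ty":0.03,"tz":-1.6,"ax":0,"ay":0,"az":0},{"jaw":-1,"tx":0.39,"ty":0.03,"tz":-1.8,"ax":0,"ay":0,"az":0},{"jaw":-1,"tx":0.39,"ty":0.03,"tz":-1.8,"ax":0,"ay":0,"az":0},{"jaw":-1,"tx":0.39,"ty":0.03,"tz":-1.8,"ax":0,"ay":0,"az":0}]'; python3 -c "
from plan import *
go('L',-.003)"; python3 -m pendant '[{"jaw":-1,"tx":0.02,"ty":0,"tz":-0.1,"ax":0,"ay":0,"az":0},{"jaw":-1,"tx":0.03,"ty":0,"tz":-0.2,"ax":0,"ay":0,"az":0},{"jaw":-1,"tx":0.03,"ty":0,"tz":-0.2,"ax":0,"ay":0,"az":0}]'; python3 -c "
from plan import *
go('L',-.003)"
```

```text
clock: 2.82
position: [0.4699, -0.0776, 0.0426]
ee_rot: [0.015, 0.981, -0.173, 0.083]
contact_force: [-0.6, -0.5, -0.1]
width: -0.0003
gripper_force: 0.0
L -0.003 t cm [ 0.21 -0.06 -0.38] turn [ 0.08 -0.04  0.02] h now mm 1.14 F [-0.59 -0.53 -0.12] 2.825
clock: 3.2
position: [0.4704, -0.0777, 0.0408]
ee_rot: [0.016, 0.981, -0.173, 0.084]
contact_force: [-0.1, -0.4, 2.0]
width: 0.0004
gripper_force: 0.9
L -0.003 t cm [ 0.17 -0.05 -0.2 ] turn [ 0.09 -0.01  0.03] h now mm -0.7 F [-0.11 -0.37  2.01] 3.2
```

```bash
python3 -m pendant '[{"jaw":-1,"tx":0.02,"ty":0,"tz":-0.1,"ax":0,"ay":0,"az":0},{"jaw":-1,"tx":0.04,"ty":-0.01,"tz":-0.2,"ax":0,"ay":0,"az":0},{"jaw":-1,"tx":0.04,"ty":-0.01,"tz":-0.25,"ax":0,"ay":0,"az":0},{"jaw":-1,"tx":0.04,"ty":-0.01,"tz":-0.25,"ax":0,"ay":0,"az":0},{"jaw":-1,"tx":0.04,"ty":-0.01,"tz":-0.25,"ax":0,"ay":0,"az":0}]'; python3 -c "
from plan import *
go('L',.025)"
```

```text
clock: 3.82
position: [0.4708, -0.0778, 0.0382]
ee_rot: [0.016, 0.981, -0.173, 0.084]
contact_force: [-1.4, -1.4, 4.5]
width: -0.0001
gripper_force: 2.2
L 0.025 t cm [-0.32  0.13  2.81] turn [ 0.09 -0.01  0.02] h now mm -3.28 F [-1.38 -1.41  4.45] 3.825
```

That's 4.5 N at about 3.5 mm of travel, so the key counts as pressed. I'll release it and hover over key 1.

```bash
python3 -m pendant '[{"jaw":-1,"tx":-0.08,"ty":0.02,"tz":0.4,"ax":0,"ay":0,"az":0},{"jaw":-1,"tx":-0.3,"ty":0.1,"tz":2,"ax":0,"ay":0,"az":0},{"jaw":-1,"tx":0,"ty":0.1,"tz":5,"ax":0,"ay":0,"az":0},{"jaw":-1,"tx":5.5,"ty":-1,"tz":6,"ax":0,"ay":0,"az":0},{"jaw":-1,"tx":11.4,"ty":-2.3,"tz":5,"ax":0,"ay":0,"az":0},{"jaw":-1,"tx":11.4,"ty":-2.3,"tz":5,"ax":0,"ay":0,"az":0},{"jaw":-1,"tx":11.4,"ty":-2.3,"tz":5,"ax":0,"ay":0,"az":0}]'; python3 -c "
from plan import *
go('1',.002)"
```

```text
clock: 4.7
position: [0.5827, -0.1, 0.0867]
ee_rot: [0.015, 0.981, -0.173, 0.081]
contact_force: [0.1, 0.6, 0.4]
width: 0.0002
gripper_force: 0.0
1 0.002 t cm [ 0.55 -0.22 -2.28] turn [ 0.01 -0.28  0.02] h now mm 25.45 F [0.12 0.63 0.43] 4.7
```

```bash
python3 -m pendant '[{"jaw":-1,"tx":0.3,"ty":-0.1,"tz":-1,"ax":0,"ay":0,"az":0},{"jaw":-1,"tx":0.5,"ty":-0.2,"tz":-1.9,"ax":0,"ay":0,"az":0},{"jaw":-1,"tx":0.55,"ty":-0.22,"tz":-2.2,"ax":0,"ay":0,"az":0},{"jaw":-1,"tx":0.55,"ty":-0.22,"tz":-2.2,"ax":0,"ay":0,"az":0},{"jaw":-1,"tx":0.55,"ty":-0.22,"tz":-2.2,"ax":0,"ay":0,"az":0}]'; python3 -c "
from plan import *
go('1',-.0033)"
```

```text
clock: 5.32
position: [0.5901, -0.1029, 0.0663]
ee_rot: [0.016, 0.981, -0.173, 0.084]
contact_force: [0.9, -0.3, 0.7]
width: -0.0005
gripper_force: 0.0
1 -0.0033 t cm [-0.11  0.03 -0.76] turn [ 0.09 -0.02  0.03] h now mm 3.96 F [ 0.93 -0.35  0.65] 5.325
```

```bash
python3 -m pendant '[{"jaw":-1,"tx":-0.08,"ty":0.02,"tz":-0.2,"ax":0,"ay":0,"az":0},{"jaw":-1,"tx":-0.12,"ty":0.03,"tz":-0.4,"ax":0,"ay":0,"az":0},{"jaw":-1,"tx":-0.12,"ty":0.03,"tz":-0.5,"ax":0,"ay":0,"az":0},{"jaw":-1,"tx":-0.12,"ty":0.03,"tz":-0.5,"ax":0,"ay":0,"az":0}]'; python3 -c "
from plan import *
go('1',-.0033)"
```

```text
clock: 5.82
position: [0.5889, -0.1026, 0.0612]
ee_rot: [0.016, 0.981, -0.173, 0.083]
contact_force: [-2.0, -1.1, 1.7]
width: 0.0003
gripper_force: 1.0
1 -0.0033 t cm [ 0.01  0.   -0.25] turn [ 0.09 -0.03  0.02] h now mm -0.84 F [-2.04 -1.09  1.74] 5.825
```

```bash
python3 -m pendant '[{"jaw":-1,"tx":0.02,"ty":0,"tz":-0.1,"ax":0,"ay":0,"az":0},{"jaw":-1,"tx":0.03,"ty":-0.01,"tz":-0.2,"ax":0,"ay":0,"az":0},{"jaw":-1,"tx":0.04,"ty":-0.01,"tz":-0.25,"ax":0,"ay":0,"az":0},{"jaw":-1,"tx":0.04,"ty":-0.01,"tz":-0.25,"ax":0,"ay":0,"az":0},{"jaw":-1,"tx":0.04,"ty":-0.01,"tz":-0.25,"ax":0,"ay":0,"az":0}]'; python3 -c "
from plan import *
go('1',.025)"
```

```text
clock: 6.45
position: [0.5894, -0.1027, 0.0588]
ee_rot: [0.016, 0.981, -0.173, 0.084]
contact_force: [-1.8, 0.6, 3.9]
width: -0.0001
gripper_force: 2.2
1 0.025 t cm [-0.48  0.18  2.79] turn [ 0.09 -0.02  0.02] h now mm -3.34 F [-1.77  0.58  3.86] 6.45
```

Pressed: about 4.1 N and 2.2 N per pad, the same as before. I'll release and move to 8.

```bash
python3 -m pendant '[{"jaw":-1,"tx":-0.07,"ty":0.02,"tz":0.4,"ax":0,"ay":0,"az":0},{"jaw":-1,"tx":-0.3,"ty":0.1,"tz":2,"ax":0,"ay":0,"az":0},{"jaw":-1,"tx":-0.6,"ty":0.1,"tz":4,"ax":0,"ay":0,"az":0},{"jaw":-1,"tx":-4,"ty":-0.6,"tz":3.5,"ax":0,"ay":0,"az":0},{"jaw":-1,"tx":-7,"ty":-1.1,"tz":1.9,"ax":0,"ay":0,"az":0},{"jaw":-1,"tx":-7,"ty":-1.1,"tz":1.8,"ax":0,"ay":0,"az":0},{"jaw":-1,"tx":-7,"ty":-1.1,"tz":1.8,"ax":0,"ay":0,"az":0},{"jaw":-1,"tx":-7,"ty":-1.1,"tz":1.8,"ax":0,"ay":0,"az":0},{"jaw":-1,"tx":-7,"ty":-1.1,"tz":1.8,"ax":0,"ay":0,"az":0}]'; python3 -c "
from plan import *
go('8',.003)"
```

```text
clock: 7.58
position: [0.5203, -0.1138, 0.077]
ee_rot: [0.016, 0.981, -0.173, 0.084]
contact_force: [0.8, -0.0, -0.2]
width: 0.0001
gripper_force: 0.0
8 0.003 t cm [ 0.24 -0.09 -2.18] turn [0.1  0.02 0.  ] h now mm 24.97 F [ 0.83 -0.04 -0.22] 7.575
```

```bash
python3 -m pendant '[{"jaw":-1,"tx":0.1,"ty":-0.04,"tz":-1,"ax":0,"ay":0,"az":0},{"jaw":-1,"tx":0.22,"ty":-0.08,"tz":-1.8,"ax":0,"ay":0,"az":0},{"jaw":-1,"tx":0.25,"ty":-0.1,"tz":-2.2,"ax":0,"ay":0,"az":0},{"jaw":-1,"tx":0.28,"ty":-0.1,"tz":-2.4,"ax":0,"ay":0,"az":0},{"jaw":-1,"tx":0.3,"ty":-0.11,"tz":-2.5,"ax":0,"ay":0,"az":0},{"jaw":-1,"tx":0.3,"ty":-0.11,"tz":-2.55,"ax":0,"ay":0,"az":0},{"jaw":-1,"tx":0.3,"ty":-0.11,"tz":-2.55,"ax":0,"ay":0,"az":0}]'; python3 -c "
from plan import *
go('8',-.0034)"
```

```text
clock: 8.45
position: [0.522, -0.1146, 0.0512]
ee_rot: [0.015, 0.981, -0.173, 0.083]
contact_force: [-1.4, 0.7, 1.6]
width: -0.0002
gripper_force: 0.9
8 -0.0034 t cm [ 0.18 -0.04 -0.24] turn [ 0.08 -0.06  0.02] h now mm -0.76 F [-1.39  0.68  1.6 ] 8.45
```

```bash
python3 -m pendant '[{"jaw":-1,"tx":0.02,"ty":0,"tz":-0.1,"ax":0,"ay":0,"az":0},{"jaw":-1,"tx":0.03,"ty":-0.01,"tz":-0.2,"ax":0,"ay":0,"az":0},{"jaw":-1,"tx":0.04,"ty":-0.01,"tz":-0.26,"ax":0,"ay":0,"az":0},{"jaw":-1,"tx":0.04,"ty":-0.01,"tz":-0.26,"ax":0,"ay":0,"az":0},{"jaw":-1,"tx":0.04,"ty":-0.01,"tz":-0.26,"ax":0,"ay":0,"az":0}]'; python3 -c "
from plan import *
go('8',.025);go('6',.025)"
```

```text
clock: 9.07
position: [0.5226, -0.1148, 0.0486]
ee_rot: [0.015, 0.981, -0.173, 0.083]
contact_force: [-2.7, 0.7, 3.8]
width: -0.0001
gripper_force: 2.3
8 0.025 t cm [-0.34  0.15  2.83] turn [ 0.08 -0.05  0.02] h now mm -3.49 F [-2.66  0.7   3.78] 9.075
6 0.025 t cm [ 1.19 -4.02  3.32] turn [ 0.08 -0.05  0.02] h now mm -3.49 F [-2.66  0.7   3.78] 9.075
```

```bash
python3 -m pendant '[{"jaw":-1,"tx":-0.07,"ty":0.02,"tz":0.4,"ax":0,"ay":0,"az":0},{"jaw":-1,"tx":-0.3,"ty":0.1,"tz":2,"ax":0,"ay":0,"az":0},{"jaw":-1,"tx":-0.4,"ty":0,"tz":4,"ax":0,"ay":0,"az":0},{"jaw":-1,"tx":0.5,"ty":-2,"tz":4.5,"ax":0,"ay":0,"az":0},{"jaw":-1,"tx":1.2,"ty":-4,"tz":3.5,"ax":0,"ay":0,"az":0},{"jaw":-1,"tx":1.2,"ty":-4,"tz":3.3,"ax":0,"ay":0,"az":0},{"jaw":-1,"tx":1.2,"ty":-4,"tz":3.3,"ax":0,"ay":0,"az":0},{"jaw":-1,"tx":1.2,"ty":-4,"tz":3.3,"ax":0,"ay":0,"az":0},{"jaw":-1,"tx":1.2,"ty":-4,"tz":3.3,"ax":0,"ay":0,"az":0}]'; python3 -c "
from plan import *
go('6',-.0008)"
```

```text
clock: 10.2
position: [0.5346, -0.1543, 0.0817]
ee_rot: [0.015, 0.981, -0.172, 0.083]
contact_force: [0.0, -0.6, -0.2]
width: -0.0002
gripper_force: 0.0
6 -0.0008 t cm [ 0.4  -0.22 -2.54] turn [ 0.08 -0.03 -0.01] h now mm 24.96 F [ 0.   -0.65 -0.16] 10.2
```

```bash
python3 -m pendant '[{"jaw":-1,"tx":0.1,"ty":-0.08,"tz":-1,"ax":0,"ay":0,"az":0},{"jaw":-1,"tx":0.25,"ty":-0.15,"tz":-1.8,"ax":0,"ay":0,"az":0},{"jaw":-1,"tx":0.35,"ty":-0.2,"tz":-2.2,"ax":0,"ay":0,"az":0},{"jaw":-1,"tx":0.38,"ty":-0.2,"tz":-2.4,"ax":0,"ay":0,"az":0},{"jaw":-1,"tx":0.4,"ty":-0.22,"tz":-2.5,"ax":0,"ay":0,"az":0},{"jaw":-1,"tx":0.4,"ty":-0.22,"tz":-2.54,"ax":0,"ay":0,"az":0},{"jaw":-1,"tx":0.4,"ty":-0.22,"tz":-2.54,"ax":0,"ay":0,"az":0}]'; python3 -c "
from plan import *
go('6',-.0034)"
```

```text
clock: 11.08
position: [0.5384, -0.1569, 0.0562]
ee_rot: [0.015, 0.981, -0.173, 0.083]
contact_force: [-0.7, 0.9, 1.6]
width: -0.0001
gripper_force: 1.0
6 -0.0034 t cm [ 0.06  0.02 -0.25] turn [ 0.07 -0.06  0.03] h now mm -0.89 F [-0.68  0.9   1.64] 11.075
```

```bash
python3 -m pendant '[{"jaw":-1,"tx":0.02,"ty":0,"tz":-0.1,"ax":0,"ay":0,"az":0},{"jaw":-1,"tx":0.03,"ty":-0.01,"tz":-0.2,"ax":0,"ay":0,"az":0},{"jaw":-1,"tx":0.04,"ty":-0.01,"tz":-0.26,"ax":0,"ay":0,"az":0},{"jaw":-1,"tx":0.04,"ty":-0.01,"tz":-0.26,"ax":0,"ay":0,"az":0},{"jaw":-1,"tx":0.04,"ty":-0.01,"tz":-0.26,"ax":0,"ay":0,"az":0}]'; python3 -c "
from plan import *
go('6',.025)"
```

```text
clock: 11.7
position: [0.539, -0.1571, 0.0535]
ee_rot: [0.015, 0.981, -0.173, 0.083]
contact_force: [-3.4, 1.1, 4.9]
width: -0.0003
gripper_force: 2.3
6 0.025 t cm [-0.44  0.2   2.82] turn [ 0.08 -0.05  0.02] h now mm -3.62 F [-3.44  1.1   4.85] 11.7
```

Pressed, at about 5 N. I'll release, retreat up and back, and check the scene.

```bash
python3 -m pendant '[{"jaw":-1,"tx":-0.07,"ty":0.02,"tz":0.4,"ax":0,"ay":0,"az":0},{"jaw":-1,"tx":-0.3,"ty":0.1,"tz":2,"ax":0,"ay":0,"az":0},{"jaw":-1,"tx":-0.8,"ty":0.2,"tz":6,"ax":0,"ay":0,"az":0},{"jaw":-1,"tx":-2,"ty":0.2,"tz":12,"ax":0,"ay":0,"az":0},{"jaw":-1,"tx":-6,"ty":0.5,"tz":16,"ax":0,"ay":0,"az":0},{"jaw":-1,"tx":-11,"ty":1,"tz":18,"ax":0,"ay":0,"az":0},{"jaw":-1,"tx":-16,"ty":1.5,"tz":18,"ax":0,"ay":0,"az":0},{"jaw":-1,"tx":-20,"ty":2,"tz":18,"ax":0,"ay":0,"az":0},{"jaw":-1,"tx":-20,"ty":2,"tz":18,"ax":0,"ay":0,"az":0},{"jaw":-1,"tx":-20,"ty":2,"tz":18,"ax":0,"ay":0,"az":0}]'
python3 - <<'E'
from plan import *
o=[]
for k,B in(('top',(290,178,368,265)),('side',(250,140,340,208))):
    d=manip.get_image(k);o.append(d['pixels']);e=dict(np.load(k+'0.npz'))
    c,_=blobs(d,B,120);c0,_=blobs(e,B,120)
    dd=np.linalg.norm(c0[:,None]-c[None],axis=2);print(k,len(c),np.round(dd.min(1),2))
cv2.imwrite('pics/end.png',cv2.resize(np.hstack(o),(800,300)))
E
```

```text
clock: 12.95
position: [0.3401, -0.1379, 0.2341]
ee_rot: [0.016, 0.981, -0.173, 0.085]
contact_force: [0.0, 0.3, -0.1]
width: 0.0001
gripper_force: 0.0
top 17 [5.69 0.3  0.12 0.15 0.13 0.12 0.06 0.07 0.06 0.08 0.16 0.08 0.17 0.02
 0.09 0.01]
side 15 [0.27 0.13 0.29 0.27 0.17 0.16 0.15 0.31 0.22 0.2  0.12 0.21 0.12 0.06
 0.21]
```

View pics/end.png

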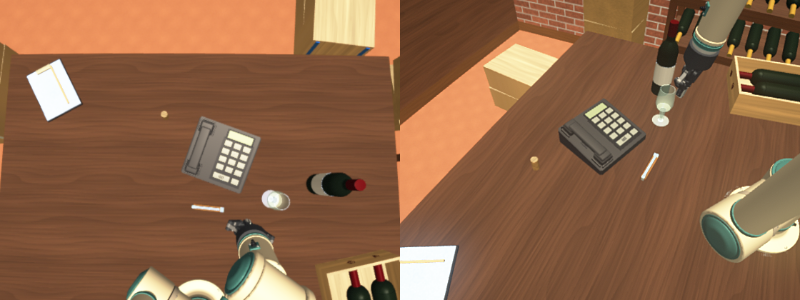

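The end picture shows the phone with its handset in the cradle, and the bottle, glass, cork and corkscrew all where they were. The keys are within 0.3 px of their first positions, and the arm is clear of everything.

```bash
python3 -c "
from rig import manip
print(manip.sign_off())"
```

```text
the job is handed in; nothing more can be done
None
```

I pressed the loudspeaker key, then 1, 8 and 6 in that order at about 4–5 N each, released each before the next, and handed the job in at about 13 s; the end pictures show the phone, handset and bystanders unmoved.

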